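Put the hole saws back on their own draining pegs

ROBOT

A 6-joint arm with a two-finger parallel gripper is mounted at the origin on the work surface. World frame = base frame: x ahead of the robot, y to its left, z up, the work surface at z = 0. Lengths are in m, angles in rad, forces in N, time in s.
With the tool pointing down it reaches from about 0.4 to 0.825 m from the base axis. Payload 7 kg.
Tool frame: the origin (TCP) lies at the centre of the arm's flange, where the gripper is bolted on; the fingertips stand 178 mm ahead of it and the grasp point (between the pads) lies 159 mm ahead of it; z points along the fingers, y is the direction in which the jaws open and shut (so a half turn about z gives the same grasp; the last joint's range is limited). The gripper opens to 88 mm and grips with 3 to 60 N. Pads are 19 mm wide; open, the fingers measure 130 mm over their backs; the gripper's body (78 mm by 193 mm) begins 47 mm behind the grasp point.
Start: joints at [-0.837, 0.359, 0.012, 0, -1.224, -0.288], TCP at [0.291, -0.609, 0.405] pointing down, gripper open.
Joint ranges: [-3.07, 3.07], [-1.43, 2.12], [-1.02, 1.25], [-3.03, 1.67], [-3.05, -0], [-3.03, 3.03]. Speed limits (rad/s): [2.39, 2.39, 3.01, 3.14, 3.14, 3.14].

INTERFACE

Orientations are given as [roll, pitch, yaw] about the fixed x, y, z axes, in that order (R = Rz(yaw) Ry(pitch) Rx(roll)).
In Python, from station import * gives the robot as it stands.
- The arm moves only by the tool send_rows, never from a script. Its argument "motion" is a list of rows, each an object with "offset": the shift along the tool's x, y, z in cm, a list of three; "turn": the turn about the tool's z in degrees. In form: [{"offset": [x, y, z], "turn": turn}, ...]. A call has 1 to 8 rows; each row is the pose to reach, as a shift and turn from the pose commanded when the call began, along the tool's axes at that moment; what a row does not reach only later rows make up. A row lasts 1/10 s, in which the tool goes at most 50 mm and 8.59 degrees, less where a joint would pass 70% of its speed; a pose out of reach is approached as far as the arm can. A call with a gripper value outside its range is refused whole. "hand" is the opening, from -1 (shut) to 1 (fully open), set as the call begins (left out, the last holds). The fingers move at their own pace and stop on an object; "squeeze" is the grip in N (left out, the last holds). Time passes only in rows, so rows that repeat a pose let the fingers close. It gives the time, the measured TCP pose, the force and the opening at its end, in the units of the state.
- get_state(): the state, without advancing time (a new reading comes with each control period).
- grab_frame(name): name is "scene" or "top" or "wrist"; returns a dict with "frame" (480x640x3 uint8, blue, green, red), "range_z" (480x640 float32, m along the optical axis (not along the pixel's ray), 0 where there is no reading), "vertical_fov" (degrees; the focal length in pixels is half the picture's height over the tangent of half this angle, whatever the lens; pixels are square), "cx", "cy" (the principal point, pixels), "cam_to_world" (4x4, takes a point from camera to world coordinates). Camera axes: x right, y up, looking along -z (the intrinsics and any distortion apply to the point x, -y, -z); pixel columns grow to the right and rows downward; lengths in m; the calibration is good to about 2 mm. A picture is of the moment at which its call begins.
- job_done(): hands the job in, once; it reports no verdict.
The state is a dict: "t": time; "q": joint angles; "qd": joint speeds; "joint_efforts": joint torques, N m; "eef_pos": TCP position; "ee_rot": TCP orientation; "force": force on the tool from outside, world axes, zero at the start; "moment": the same for the moment, N m; "width": finger opening in m.
Only numpy, scipy, OpenCV 4.12 (cv2) and the standard library are available. Lean on these libraries where they do the work, as an engineer would, in place of code of your own. Each camera call takes 0.05 s, during which the arm holds its last target. There are 200 camera calls.

TASK

The hole saws were hung back on the drip rack in a muddle, and the green one is still standing on the bench. Hang each saw mouth-down on the peg of its own colour (see the tag behind each peg), pushed fully home so that the cap sits flat on the peg's head; a peg holds only one saw, so use the free peg or a clear spot on the bench while you change them over. Leave the oil bottle and the paste tin standing where they are.

Things in the scene. Friction and masses are not known exactly. Their poses are not given: they have to be found in the camera images.
- saw_red_center (a point): Centre (half-way up, on the axis) of the red hole saw: a steel cup painted red, 51 mm outside diameter, 48 mm tall, wall 2.5 mm, closed by a 5 mm thick cap with a dark arbor hole; toothed mouth at the other end. Own z axis: from the mouth to the cap (up, when mouth-down). About 0.17 kg. At the start it hangs mouth-down on a peg of the drip rack.
- saw_blue_center (a point): Centre (half-way up, on the axis) of the blue hole saw: a steel cup painted blue, 57 mm outside diameter, 48 mm tall, wall 2.5 mm, closed by a 5 mm thick cap with a dark arbor hole; toothed mouth at the other end. Own z axis: from the mouth to the cap (up, when mouth-down). About 0.17 kg. At the start it hangs mouth-down on a peg of the drip rack.
- saw_yellow_center (a point): Centre (half-way up, on the axis) of the yellow hole saw: a steel cup painted yellow, 60 mm outside diameter, 48 mm tall, wall 2.5 mm, closed by a 5 mm thick cap with a dark arbor hole; toothed mouth at the other end. Own z axis: from the mouth to the cap (up, when mouth-down). About 0.17 kg. At the start it hangs mouth-down on a peg of the drip rack.
- saw_green_center (a point): Centre (half-way up, on the axis) of the green hole saw: a steel cup painted green, 64 mm outside diameter, 48 mm tall, wall 2.5 mm, closed by a 5 mm thick cap with a dark arbor hole; toothed mouth at the other end. Own z axis: from the mouth to the cap (up, when mouth-down). About 0.17 kg. At the start it stands mouth-down on the bench.
- seat_red: Red head (disc, 34 mm across, 8 mm thick) of a 12 mm peg; red tag plate on the rail behind its foot, 70 mm from the head. Origin: centre of its top face, 120 mm over the bench. z: along the peg, up; pegs lean 20 deg towards own -x, stand 105 mm apart along y on a bar 45 mm high. Seated saw: inside of its cap flat on the head, centre 19 mm below the origin along z, side play up to 13 mm.
- seat_blue: Blue head (disc, 34 mm across, 8 mm thick) of a 12 mm peg; blue tag plate on the rail behind its foot, 70 mm from the head. Origin: centre of its top face, 120 mm over the bench. z: along the peg, up; pegs lean 20 deg towards own -x, stand 105 mm apart along y on a bar 45 mm high. Seated saw: inside of its cap flat on the head, centre 19 mm below the origin along z, side play up to 13 mm.
- seat_yellow: Yellow head (disc, 34 mm across, 8 mm thick) of a 12 mm peg; yellow tag plate on the rail behind its foot, 70 mm from the head. Origin: centre of its top face, 120 mm over the bench. z: along the peg, up; pegs lean 20 deg towards own -x, stand 105 mm apart along y on a bar 45 mm high. Seated saw: inside of its cap flat on the head, centre 19 mm below the origin along z, side play up to 13 mm.
- seat_green: Green head (disc, 34 mm across, 8 mm thick) of a 12 mm peg; green tag plate on the rail behind its foot, 70 mm from the head. Origin: centre of its top face, 120 mm over the bench. z: along the peg, up; pegs lean 20 deg towards own -x, stand 105 mm apart along y on a bar 45 mm high. Seated saw: inside of its cap flat on the head, centre 19 mm below the origin along z, side play up to 13 mm.
- oil_center (a point): Cutting-oil squeeze bottle standing on the bench, white with an orange band and orange spout, 54 mm diameter, 150 mm tall; the point is on its axis 75 mm up. Bystander, to be left alone.
- tin_center (a point): Round tin of cutting paste standing on the bench, black band and dark lid, 71 mm diameter, 50 mm tall; the point is on its axis 25 mm up. Bystander, to be left alone.
Mind the look-alikes: they are no part of the job. Of the things that look like the part that bears saw_red_center, the middle-sized one is meant.

How it is judged:
By the outcome, as a careful person would: the job done as asked, in the order asked, and still so for the second after the job is handed in, with the robot touching nothing.
It also fails if it takes over 120 s, if anything falls off the work surface, if the arm or the gripper's body presses on something with over 40 N, if the wrist force passes 120 N, or if a joint passes its speed limit or range.

## Working session

There is one attempt and no reset: what is moved stays moved. The work goes in short steps, Python scripts to look and compute and a tool call to move; the robot and the scene stay as the last step left them, time stands still between calls to the robot, and variables do not carry over. Pictures are saved under pics/ and viewed, about 12 in all and at most 16, crops included, and the job is handed in when it is done.

Besides the shell and the picture viewer there is one more tool, called after "Emit:" by a JSON object that holds its "method" and its "body". send_rows: Moves the arm, as the interface text tells. Its arguments: {"type":"object","properties":{"motion":{"type":"array"},"hand":{"type":"number"},"squeeze":{"type":"number"}},"required":["motion"]}

```bash
ls; mkdir -p pics; python3 - <<'E'
from station import *
import cv2, numpy as np
s=get_state(); print({k:np.round(v,3) for k,v in s.items()})
for n in ("scene","top"):
    f=grab_frame(n); cv2.imwrite(f"pics/{n}0.png",f["frame"]); np.save(f"pics/{n}0.npy",f,allow_pickle=True)
    print(n,f["vertical_fov"],f["cx"],f["cy"],np.round(f["cam_to_world"],3), [k for k in f], (f["range_z"]>0).mean())
E
```

```text
pics
{'t': np.float64(0.0), 'q': array([-0.837,  0.359,  0.011, -0.   , -1.224, -0.288]), 'qd': array([-0.   , -0.   ,  0.001, -0.   ,  0.001, -0.001]), 'joint_efforts': array([ 0.0000e+00, -5.8272e+01,  2.9305e+01,  6.9970e+00,  7.0000e-03,
       -0.0000e+00]), 'eef_pos': array([ 0.291, -0.609,  0.404]), 'ee_rot': array([ 3.14 , -0.   , -2.696]), 'force': array([-0.176,  0.109,  0.346]), 'moment': array([ 0.002, -0.032,  0.021]), 'width': np.float64(0.087)}
scene 53.73150448304706 308.87396366102746 245.7981391876688 [[ 0.441 -0.561  0.701  1.141]
 [ 0.897  0.296 -0.327 -0.229]
 [-0.024  0.773  0.634  0.553]
 [ 0.     0.     0.     1.   ]] ['frame', 'range_z', 'vertical_fov', 'cx', 'cy', 'cam_to_world'] 0.9959407552083334
top 42.3297913394066 316.42029992725855 219.9680260545825 [[-0.002  0.977 -0.212  0.371]
 [-1.    -0.002 -0.002  0.018]
 [-0.002  0.212  0.977  1.136]
 [ 0.     0.     0.     1.   ]] ['frame', 'range_z', 'vertical_fov', 'cx', 'cy', 'cam_to_world'] 0.9960091145833333
```

View pics/scene0.png

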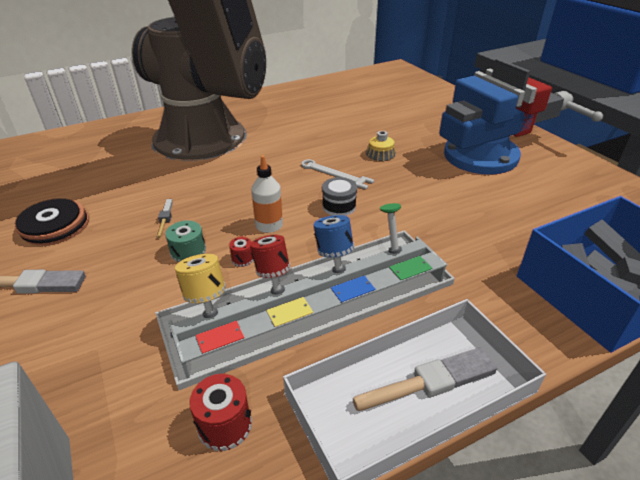

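View pics/top0.png

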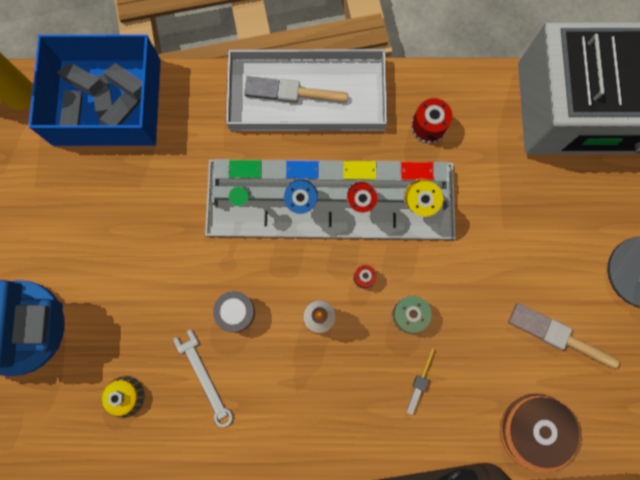

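The scene picture shows the tags from left to right as red (218,337), yellow (290,311), blue (352,288) and green (410,268). The yellow saw (200,280) hangs on the red peg, the red saw (268,255) on the yellow peg, and blue (333,237) on its own peg. The green peg (390,208) is free, and the green saw stands at (185,242).

Red look-alikes:
- Large, on the bench: scene (220,410), top (432,120).
- Middle, on the yellow peg: scene (268,255), top (362,197).
- Small, on the bench: scene (241,250), top (365,276).

I choose the middle one. The yellow brush at top (121,398) is also not a saw. Next I measure and check this in one crop.

```bash
cat > h.py <<'E'
from station import *
import cv2, numpy as np
def cloud(f):
    h,w=f["range_z"].shape; fl=h/2/np.tan(np.radians(f["vertical_fov"])/2)
    v,u=np.mgrid[:h,:w]; d=f["range_z"]
    p=np.stack([(u-f["cx"])/fl*d,-(v-f["cy"])/fl*d,-d],-1)
    T=f["cam_to_world"]; return p@T[:3,:3].T+T[:3,3]
def ray(f,u,v,z):
    fl=240/np.tan(np.radians(f["vertical_fov"])/2)
    T=f["cam_to_world"]; r=T[:3,:3]@np.array([(u-f["cx"])/fl,-(v-f["cy"])/fl,-1]); return T[:3,3]+r*(z-T[2,3])/r[2]
H={"red":((0,8),(172,180)),"yellow":((22,32),),"blue":((104,118),),"green":((55,85),)}
def blobs(f,c,amin=60):
    hsv=cv2.cvtColor(f["frame"],cv2.COLOR_BGR2HSV)
    m=sum(cv2.inRange(hsv,(a,90,50),(b,255,255)) for a,b in H[c])
    n,l,st,ce=cv2.connectedComponentsWithStats(m)
    return [(ce[i],l==i,st[i,4]) for i in range(1,n) if st[i,4]>amin]
def tophole(f,P,m):
    """plane of the highest part of a blob: centroid (bbox mid) of points within cap, normal"""
    p=P[m&(f["range_z"]>0)]; return p
E
python3 - <<'E'
from h import *
F={n:np.load(f"pics/{n}0.npy",allow_pickle=True).item() for n in("top","scene")}
for n,f in F.items():
    P=cloud(f)
    for c in H:
        for ce,m,a in blobs(f,c):
            p=P[m]; 
            if np.median(p[:,2])>-.05: print(n,c,np.round(ce),a,"med",np.round(np.median(p,0),3),"lo",np.round(np.percentile(p,3,axis=0),3),"hi",np.round(np.percentile(p,97,axis=0),3))
f=F["top"];P=cloud(f)
for nm,(u,v) in dict(tin=(233,312),oil=(320,317),bench=(300,280),bar1=(270,199),bar2=(390,199)).items(): print(nm,np.round(P[v,u],3))
cv2.imwrite("pics/crop.png",cv2.resize(F["scene"]["frame"][190:370,140:460],None,fx=2.5,fy=2.5,interpolation=cv2.INTER_CUBIC))
E
```

```text
top red [431. 120.] 1022 med [ 0.788 -0.189  0.063] lo [ 0.769 -0.224  0.011] hi [ 0.829 -0.164  0.068]
top red [417. 170.] 589 med [ 0.699 -0.163  0.048] lo [ 0.683 -0.192  0.044] hi [ 0.715 -0.135  0.052]
top red [362. 197.] 556 med [ 0.632 -0.056  0.126] lo [ 0.608 -0.081  0.095] hi [ 0.652 -0.034  0.135]
top red [364. 277.] 291 med [ 0.505 -0.064  0.038] lo [ 0.49  -0.084  0.016] hi [ 0.525 -0.048  0.043]
top yellow [13. 86.] 1159 med [0.852 0.573 0.072] lo [0.838 0.566 0.013] hi [0.879 0.604 0.14 ]
top yellow [359. 170.] 627 med [ 0.7   -0.058  0.048] lo [ 0.684 -0.086  0.044] hi [ 0.717 -0.029  0.052]
top yellow [424. 198.] 943 med [ 0.631 -0.16   0.125] lo [ 0.603 -0.191  0.006] hi [ 0.654 -0.134  0.136]
top yellow [120. 397.] 843 med [0.301 0.354 0.038] lo [0.273 0.332 0.009] hi [0.327 0.387 0.045]
top blue [93. 88.] 10122 med [0.867 0.449 0.05 ] lo [0.765 0.328 0.003] hi [0.943 0.526 0.102]
top blue [115.  92.] 199 med [0.873 0.414 0.006] lo [0.85  0.387 0.001] hi [0.893 0.426 0.045]
top blue [301. 184.] 1280 med [0.653 0.046 0.117] lo [0.609 0.019 0.044] hi [0.716 0.074 0.1
[... 1461 characters left out ...]
10197 med [0.832 0.331 0.06 ] lo [0.766 0.328 0.004] hi [0.943 0.527 0.1  ]
scene blue [333. 235.] 1098 med [0.655 0.039 0.118] lo [0.613 0.021 0.093] hi [0.668 0.069 0.133]
scene blue [352. 288.] 644 med [0.703 0.046 0.047] lo [0.686 0.018 0.045] hi [0.718 0.075 0.049]
scene green [390. 208.] 133 med [0.64  0.15  0.122] lo [0.624 0.138 0.117] hi [0.648 0.164 0.126]
scene green [186. 243.] 560 med [ 0.465 -0.149  0.035] lo [ 0.418 -0.176  0.012] hi [ 0.471 -0.12   0.049]
scene green [410. 267.] 541 med [0.705 0.151 0.047] lo [0.688 0.124 0.045] hi [0.72  0.179 0.049]
tin [0.443 0.165 0.053]
oil [0.429 0.014 0.136]
bench [0.504 0.05  0.004]
bar1 [0.65  0.105 0.033]
bar2 [ 0.646 -0.114  0.044]
```

View pics/crop.png

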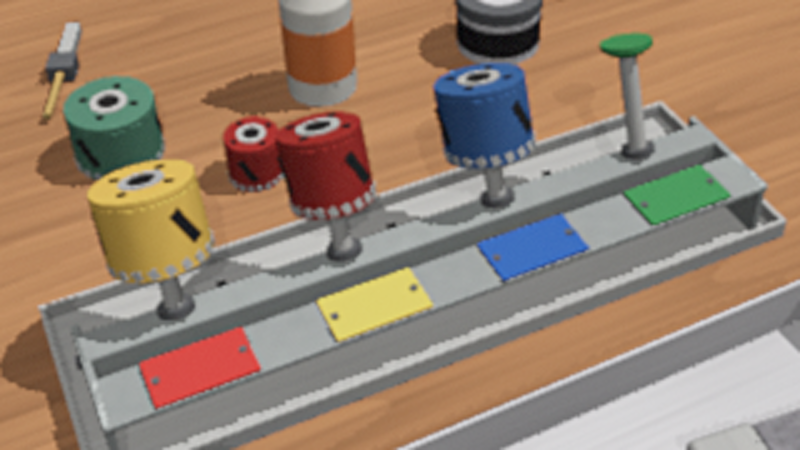

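The crop confirms the choice: the middle-sized red saw sits at crop (322,165) on the yellow-tagged peg, and the small one at (252,150) is a look-alike. The pegs lean towards the robot (-x). Blue already sits home on its own peg. The green head measures (0.635, 0.152, 0.121), against an expected height of 0.120.

```bash
cat >> h.py <<'E'
from scipy.spatial.transform import Rotation as R
def to(x,y,zg,yaw=np.pi):
    """tool-axis move (cm, deg) that brings the grasp point to x,y,zg"""
    s=get_state(); r=R.from_euler("xyz",s["ee_rot"])
    d=np.array([x,y,zg+.159])-s["eef_pos"]; o=r.inv().apply(d)*100
    t=np.degrees((s["ee_rot"][2]-yaw+np.pi/2)%np.pi-np.pi/2)
    print("t",round(float(s["t"]),2),"pos",np.round(s["eef_pos"],4),"rpy",np.round(s["ee_rot"],3),"w",round(float(s["width"]),4),"off",np.round(o,2),"turn",round(t,1),"F",np.round(s["force"],1))
E
python3 - <<'E'
from h import *
f=np.load("pics/top0.npy",allow_pickle=True).item(); g=np.load("pics/scene0.npy",allow_pickle=True).item()
P=cloud(f)[290:340,385:440].reshape(-1,3); p=P[P[:,2]>.042]; print("green top",p.min(0),p.max(0),np.median(p,0))
p=cloud(g)[215:265,160:212].reshape(-1,3); p=p[p[:,2]>.042]; print("scene",np.percentile(p,[2,98],axis=0))
print(ray(f,412,314,.048))
to(.638,-.0575,.245)
E
```

```text
green top [ 0.37129799 -0.17943017  0.04235225] [0.47221819 0.01782947 1.13562239] [ 0.44067714 -0.14684178  0.04911181]
scene [[ 0.41267482 -0.17941079  0.04275585]
 [ 0.64184123 -0.11966319  0.13118062]]
[ 0.43921656 -0.1458573   0.048     ]
t 0.1 pos [ 0.291  -0.6089  0.4038] rpy [ 3.14  -0.    -2.696] w 0.0876 off [-5.508e+01  3.479e+01  3.000e-02] turn 25.5 F [ 1.1 -0.4  0. ]
```

Emit:
{"method": "send_rows", "body": {"motion": [{"offset": [-4,2.5,0],"turn": 6},{"offset": [-8,5,0],"turn": 12},{"offset": [-12,7.5,0],"turn": 18},{"offset": [-16,10,0],"turn": 22},{"offset": [-20,12.5,0],"turn": 25.5},{"offset": [-24,15,0],"turn": 25.5},{"offset": [-28,17.5,0],"turn": 25.5},{"offset": [-32,20,0],"turn": 25.5}], "hand": 1, "squeeze": 25}}

```text
t: 0.9
eef_pos: [0.4941, -0.2887, 0.4045]
ee_rot: [3.141, -0.0, -3.141]
force: [2.0, -0.6, 0.5]
width: 0.0876
```

```bash
python3 -c "
from h import *
to(.638,-.0575,.245)"
```

```text
t 0.9 pos [ 0.4941 -0.2887  0.4045] rpy [ 3.141 -0.    -3.141] w 0.0876 off [-14.41  23.11   0.05] turn 0.0 F [ 2.  -0.6  0.5]
```

Emit:
{"method": "send_rows", "body": {"motion": [{"offset": [-2.5,4,0],"turn": 0},{"offset": [-5,8,0],"turn": 0},{"offset": [-7.5,12,0],"turn": 0},{"offset": [-10,16,0],"turn": 0},{"offset": [-12.5,20,0],"turn": 0},{"offset": [-14.4,23.1,0],"turn": 0},{"offset": [-14.4,23.1,0],"turn": 0},{"offset": [-14.4,23.1,0],"turn": 0}]}}

```text
t: 1.7
eef_pos: [0.6375, -0.0586, 0.4038]
ee_rot: [-3.141, -0.002, -3.139]
force: [0.2, -0.1, 0.1]
width: 0.0876
```

```bash
python3 -c "
from h import *
to(.638,-.0575,.105)
f=grab_frame('wrist'); cv2.imwrite('pics/w1.png',f['frame'])
P=cloud(f)
for c in ('red','yellow','blue'):
  for ce,m,a in blobs(f,c,300):
    p=P[m]; print(c,np.round(ce),a,np.round(np.median(p,0),3),np.round(np.percentile(p,2,axis=0),3),np.round(np.percentile(p,98,axis=0),3))
"
```

```text
t 1.7 pos [ 0.6375 -0.0586  0.4038] rpy [-3.141e+00 -2.000e-03 -3.139e+00] w 0.0876 off [-0.07  0.11 13.98] turn 0.1 F [ 0.2 -0.1  0.1]
red [305.  50.] 1646 [ 0.509 -0.066  0.036] [ 0.49  -0.085  0.015] [ 0.528 -0.049  0.038]
red [316. 229.] 3139 [ 0.629 -0.058  0.124] [ 0.607 -0.081  0.115] [ 0.65  -0.035  0.132]
red [200. 281.] 1916 [ 0.698 -0.157  0.046] [ 0.626 -0.192  0.044] [ 0.715 -0.109  0.229]
red [186. 402.] 680 [ 0.814 -0.175  0.062] [ 0.643 -0.197  0.055] [ 0.833 -0.103  0.272]
yellow [173. 235.] 3516 [ 0.638 -0.15   0.127] [ 0.602 -0.186  0.091] [ 0.654 -0.133  0.134]
yellow [314. 283.] 2295 [ 0.7   -0.059  0.046] [ 0.684 -0.087  0.044] [ 0.717 -0.03   0.047]
blue [459. 247.] 6469 [0.642 0.042 0.12 ] [0.606 0.017 0.045] [0.712 0.073 0.133]
```

View pics/w1.png

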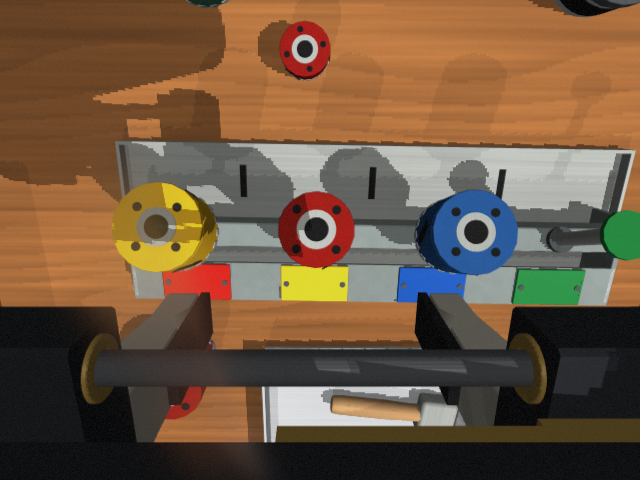

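The wrist picture shows the red saw at (316,229) between yellow (173,235) and blue (459,247). The jaw axis lies along the rack. Descending with the opening part-closed.

Emit:
{"method": "send_rows", "body": {"motion": [{"offset": [0,0.1,3],"turn": 0},{"offset": [0,0.1,6],"turn": 0},{"offset": [0,0.1,9],"turn": 0},{"offset": [0,0.1,11.5],"turn": 0},{"offset": [0,0.1,13],"turn": 0},{"offset": [0,0.1,14],"turn": 0},{"offset": [0,0.1,14],"turn": 0},{"offset": [0,0.1,14],"turn": 0}], "hand": 0.6}}

```text
t: 2.55
eef_pos: [0.6375, -0.059, 0.2655]
ee_rot: [-3.141, 0.001, -3.141]
force: [0.1, 0.3, -0.4]
width: 0.0701
```

Emit:
{"method": "send_rows", "body": {"motion": [{"offset": [0,0,0],"turn": 0},{"offset": [0,0,0],"turn": 0},{"offset": [0,0,0],"turn": 0},{"offset": [0,0,0],"turn": 0},{"offset": [0,0,0],"turn": 0},{"offset": [0,0,0],"turn": 0},{"offset": [0,0,0],"turn": 0},{"offset": [0,0,0],"turn": 0}], "hand": -1, "squeeze": 25}}

```text
t: 3.35
eef_pos: [0.6375, -0.0583, 0.2654]
ee_rot: [3.142, 0.001, -3.14]
force: [-1.8, 0.8, 5.3]
width: 0.0513
```

Emit:
{"method": "send_rows", "body": {"motion": [{"offset": [0.35,0,-1],"turn": 0},{"offset": [0.9,0,-2.5],"turn": 0},{"offset": [1.6,0,-4.4],"turn": 0},{"offset": [2.1,0,-5.8],"turn": 0},{"offset": [2.1,0,-8],"turn": 0},{"offset": [2.1,0,-10],"turn": 0},{"offset": [2.1,0,-10],"turn": 0}]}}

```text
t: 4.05
eef_pos: [0.6168, -0.0586, 0.3688]
ee_rot: [3.141, 0.006, -3.14]
force: [0.0, 0.6, -1.1]
width: 0.0508
```

Emit:
{"method": "send_rows", "body": {"motion": [{"offset": [0,4,0],"turn": 0},{"offset": [0,8,0],"turn": 0},{"offset": [0,12,0],"turn": 0},{"offset": [0,16,0],"turn": 0},{"offset": [0,19,0],"turn": 0},{"offset": [-0.2,21,0],"turn": 0},{"offset": [-0.2,21,0],"turn": 0},{"offset": [-0.2,21,0],"turn": 0}]}}

```text
t: 4.85
eef_pos: [0.618, 0.1516, 0.3642]
ee_rot: [-3.141, -0.001, -3.14]
force: [-0.2, -0.0, -1.6]
width: 0.0515
```

```bash
python3 -c "
from h import *
to(.638,.152,.105)
f=grab_frame('wrist'); g=grab_frame('scene'); cv2.imwrite('pics/c2.png',np.hstack([cv2.resize(f['frame'][100:400,200:480],(400,428)),cv2.resize(g['frame'][120:340,240:440],(390,428))]))
P=cloud(g)
for c in ('red',):
  for ce,m,a in blobs(g,c,300):
    p=P[m]; print(c,np.round(ce),a,np.round(np.median(p,0),3),np.round(np.percentile(p,2,axis=0),3),np.round(np.percentile(p,98,axis=0),3))
"
```

```text
t 4.85 pos [0.618  0.1516 0.3642] rpy [-3.141e+00 -1.000e-03 -3.140e+00] w 0.0515 off [-2.01  0.05 10.02] turn 0.1 F [-0.2 -0.  -1.6]
red [535. 103.] 766 [0.479 0.627 0.139] [0.28  0.599 0.056] [0.487 0.899 0.173]
red [390. 156.] 811 [0.633 0.142 0.212] [0.618 0.127 0.189] [0.644 0.171 0.231]
red [241. 251.] 464 [ 0.521 -0.068  0.031] [ 0.49  -0.085  0.005] [ 0.528 -0.048  0.039]
red [219. 336.] 871 [ 0.7   -0.163  0.047] [ 0.682 -0.192  0.045] [ 0.716 -0.134  0.049]
red [221. 412.] 2749 [ 0.822 -0.198  0.062] [ 0.772 -0.227  0.01 ] [ 0.834 -0.166  0.065]
```

View pics/c2.png

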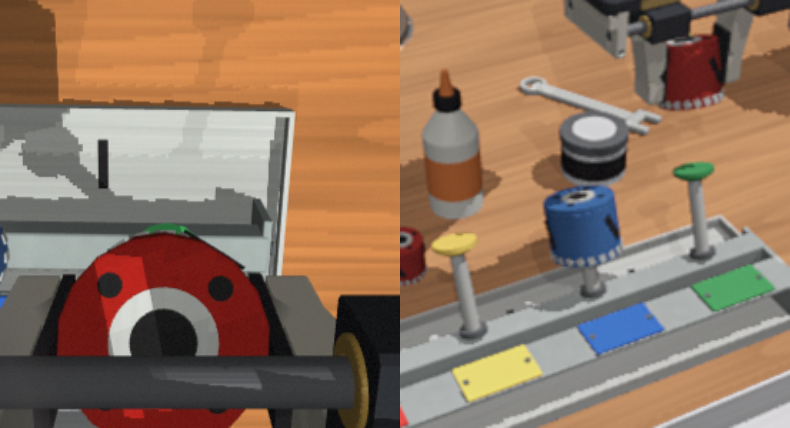

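Red is held with the peg's tilt, and the green head shows just behind it in the wrist half at (167,228). I lower it along the peg axis.

Emit:
{"method": "send_rows", "body": {"motion": [{"offset": [0,0,2.2],"turn": 0},{"offset": [0,0,4.1],"turn": 0},{"offset": [-0.6,0,5.6],"turn": 0},{"offset": [-1.1,0,7],"turn": 0},{"offset": [-1.6,0,8.4],"turn": 0},{"offset": [-2,0,9.5],"turn": 0},{"offset": [-2.1,0,10],"turn": 0},{"offset": [-2.1,0,10],"turn": 0}]}}

```text
t: 5.75
eef_pos: [0.6395, 0.1516, 0.2649]
ee_rot: [-3.141, 0.0, -3.141]
force: [-1.5, 0.1, 0.5]
width: 0.0514
```

Emit:
{"method": "send_rows", "body": {"motion": [{"offset": [0,0,0],"turn": 0},{"offset": [0,0,0],"turn": 0},{"offset": [0,0,0],"turn": 0},{"offset": [0,0,0],"turn": 0}], "hand": 0.6}}

```text
t: 6.15
eef_pos: [0.6393, 0.1516, 0.2649]
ee_rot: [3.141, 0.001, -3.141]
force: [-0.6, 0.0, 0.1]
width: 0.0695
```

Emit:
{"method": "send_rows", "body": {"motion": [{"offset": [0,0,-2],"turn": 0},{"offset": [0,0,-5],"turn": 0},{"offset": [0,0,-9],"turn": 0},{"offset": [0,0,-13],"turn": 0},{"offset": [0,-4,-14],"turn": 0},{"offset": [0,-8,-14],"turn": 0},{"offset": [0,-12,-14],"turn": 0},{"offset": [0,-16,-14],"turn": 0}]}}

```text
t: 6.95
eef_pos: [0.639, -0.0098, 0.4052]
ee_rot: [3.141, 0.001, -3.14]
force: [0.4, 0.2, 0.0]
width: 0.0702
```

```bash
cat >> h.py <<'E'
def rep(name,cols,box=(.58,.69,-.25,.25)):
    """blobs of a colour near the rack heads"""
    f=grab_frame(name);P=cloud(f)
    for c in cols:
        for ce,m,a in blobs(f,c,40):
            p=P[m&(P[...,0]>box[0])&(P[...,0]<box[1])&(P[...,1]>box[2])&(P[...,1]<box[3])]
            if len(p)>40: print(name,c,np.round(ce),len(p),np.round(np.median(p,0),3),np.round(np.percentile(p,3,axis=0),3),np.round(np.percentile(p,97,axis=0),3))
    return f
E
python3 -c "
from h import *
to(.637,-.162,.245)
rep('top',H);rep('scene',('red',))"
```

```text
t 6.95 pos [ 0.639  -0.0098  0.4052] rpy [ 3.141e+00  1.000e-03 -3.140e+00] w 0.0702 off [  0.22 -15.22   0.11] turn 0.1 F [0.4 0.2 0. ]
top red [419. 170.] 201 [ 0.623 -0.106  0.335] [ 0.602 -0.191  0.045] [ 0.69  -0.1    0.338]
top red [240. 196.] 498 [0.636 0.145 0.125] [0.609 0.126 0.111] [0.655 0.17  0.134]
top yellow [351. 173.] 48 [ 0.613 -0.029  0.312] [ 0.611 -0.043  0.272] [ 0.626 -0.018  0.332]
top yellow [423. 197.] 904 [ 0.631 -0.159  0.125] [ 0.603 -0.189  0.097] [ 0.655 -0.134  0.135]
top yellow [362. 197.] 323 [ 0.631 -0.057  0.121] [ 0.617 -0.072  0.005] [ 0.647 -0.044  0.127]
top blue [300. 198.] 577 [0.625 0.044 0.125] [0.6   0.022 0.116] [0.647 0.073 0.304]
top green [244. 169.] 62 [0.689 0.148 0.047] [0.687 0.123 0.042] [0.69  0.177 0.053]
scene red [390. 217.] 872 [0.652 0.141 0.115] [0.616 0.126 0.091] [0.664 0.17  0.131]
scene red [219. 336.] 202 [ 0.686 -0.164  0.047] [ 0.681 -0.19   0.045] [ 0.69  -0.135  0.049]
```

Red is seated on the green peg: its cap spans z 0.111–0.134, the same as when it hung home before. Yellow next.

Emit:
{"method": "send_rows", "body": {"motion": [{"offset": [0,-4,0],"turn": 0},{"offset": [0.1,-8,0],"turn": 0},{"offset": [0.2,-12,0],"turn": 0},{"offset": [0.2,-15.2,0],"turn": 0},{"offset": [0.2,-15.2,2],"turn": 0},{"offset": [0.2,-15.2,5],"turn": 0},{"offset": [0.2,-15.2,8],"turn": 0},{"offset": [0.2,-15.2,11],"turn": 0}], "hand": 0.9}}

```text
t: 7.85
eef_pos: [0.6374, -0.1604, 0.2939]
ee_rot: [3.142, 0.001, -3.141]
force: [0.7, -0.5, -0.0]
width: 0.0829
```

Emit:
{"method": "send_rows", "body": {"motion": [{"offset": [0,0,1.5],"turn": 0},{"offset": [0,0,3],"turn": 0},{"offset": [0,0,3],"turn": 0}]}}

```text
t: 8.15
eef_pos: [0.6369, -0.1602, 0.2625]
ee_rot: [3.141, -0.003, -3.141]
force: [-0.3, 0.6, -0.4]
width: 0.0833
```

Emit:
{"method": "send_rows", "body": {"motion": [{"offset": [0,0,0],"turn": 0},{"offset": [0,0,0],"turn": 0},{"offset": [0,0,0],"turn": 0},{"offset": [0,0,0],"turn": 0},{"offset": [0,0,0],"turn": 0},{"offset": [0,0,0],"turn": 0},{"offset": [0,0,0],"turn": 0}], "hand": -1}}

```text
t: 8.85
eef_pos: [0.6377, -0.1605, 0.2657]
ee_rot: [-3.141, 0.001, -3.141]
force: [-1.0, 2.1, 6.3]
width: 0.0606
```

Emit:
{"method": "send_rows", "body": {"motion": [{"offset": [0.35,0,-1],"turn": 0},{"offset": [0.9,0,-2.5],"turn": 0},{"offset": [1.6,0,-4.4],"turn": 0},{"offset": [2.1,0,-5.8],"turn": 0},{"offset": [2.1,0,-8],"turn": 0},{"offset": [2.1,0,-10],"turn": 0},{"offset": [2.1,0,-10],"turn": 0}]}}

```text
t: 9.55
eef_pos: [0.6168, -0.1607, 0.3689]
ee_rot: [-3.141, 0.006, -3.14]
force: [0.2, 0.1, -1.5]
width: 0.0605
```

Emit:
{"method": "send_rows", "body": {"motion": [{"offset": [0,4,0],"turn": 0},{"offset": [0,7,0],"turn": 0},{"offset": [-0.1,9.5,0],"turn": 0},{"offset": [-0.1,10.5,0],"turn": 0},{"offset": [-0.1,10.5,0],"turn": 0},{"offset": [-0.1,10.5,0],"turn": 0}]}}

```text
t: 10.15
eef_pos: [0.6171, -0.0558, 0.3644]
ee_rot: [-3.141, -0.001, -3.141]
force: [0.2, -0.3, -2.2]
width: 0.0603
```

```bash
python3 -c "
from h import *
to(.638,-.058,.1064)
rep('top',('yellow',));g=rep('scene',('yellow',)); f=grab_frame('wrist'); cv2.imwrite('pics/c3.png',np.hstack([cv2.resize(f['frame'][100:400,180:460],(400,428)),cv2.resize(g['frame'][150:370,140:340],(390,428))]))
"
```

```text
t 10.15 pos [ 0.6171 -0.0558  0.3644] rpy [-3.141e+00 -1.000e-03 -3.141e+00] w 0.0603 off [-2.09 -0.22  9.9 ] turn 0.1 F [ 0.2 -0.3 -2.2]
top yellow [352. 196.] 47 [ 0.604 -0.033  0.226] [ 0.591 -0.043  0.221] [ 0.606 -0.025  0.288]
top yellow [367. 208.] 297 [ 0.589 -0.057  0.218] [ 0.581 -0.08   0.213] [ 0.596 -0.033  0.222]
scene yellow [259. 178.] 44 [ 0.631 -0.06   0.232] [ 0.621 -0.066  0.229] [ 0.633 -0.049  0.234]
scene yellow [268. 203.] 59 [ 0.643 -0.054  0.199] [ 0.641 -0.065  0.194] [ 0.646 -0.044  0.205]
scene yellow [268. 245.] 184 [ 0.636 -0.058  0.122] [ 0.62  -0.071  0.117] [ 0.645 -0.043  0.126]
scene yellow [289. 311.] 144 [ 0.687 -0.06   0.047] [ 0.683 -0.085  0.045] [ 0.69  -0.03   0.049]
```

View pics/c3.png

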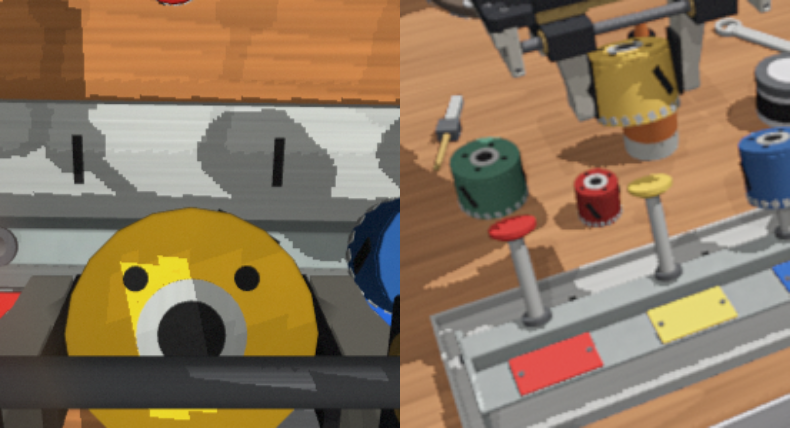

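Yellow is held tilted the right way, above the yellow head at (650,186) in the right half. Lowering it.

Emit:
{"method": "send_rows", "body": {"motion": [{"offset": [0,-0.2,2.2],"turn": 0},{"offset": [0,-0.2,4.1],"turn": 0},{"offset": [-0.6,-0.2,5.6],"turn": 0},{"offset": [-1.1,-0.2,7],"turn": 0},{"offset": [-1.6,-0.2,8.4],"turn": 0},{"offset": [-2,-0.2,9.5],"turn": 0},{"offset": [-2.1,-0.2,10],"turn": 0},{"offset": [-2.1,-0.2,10],"turn": 0}]}}

```text
t: 11.1
eef_pos: [0.6385, -0.0575, 0.2652]
ee_rot: [-3.141, -0.001, -3.14]
force: [-2.0, -0.5, 3.0]
width: 0.0603
```

Emit:
{"method": "send_rows", "body": {"motion": [{"offset": [0,0,0],"turn": 0},{"offset": [0,0,0],"turn": 0},{"offset": [0,0,0],"turn": 0},{"offset": [0,0,0],"turn": 0}], "hand": 0.7}}

```text
t: 11.5
eef_pos: [0.6385, -0.0575, 0.2647]
ee_rot: [3.142, 0.0, -3.141]
force: [-0.1, 0.4, 0.1]
width: 0.0743
```

Emit:
{"method": "send_rows", "body": {"motion": [{"offset": [0,0,-2],"turn": 0},{"offset": [0,0,-5],"turn": 0},{"offset": [0,0,-9],"turn": 0},{"offset": [0,0,-13],"turn": 0},{"offset": [0,4,-14],"turn": 0},{"offset": [0,8,-14],"turn": 0},{"offset": [0,12,-14],"turn": 0},{"offset": [0,16,-14],"turn": 0}]}}

```text
t: 12.3
eef_pos: [0.638, 0.1039, 0.405]
ee_rot: [3.141, 0.001, -3.141]
force: [0.4, -0.2, 0.2]
width: 0.0745
```

```bash
python3 -c "
from h import *
to(.639,.149,.245)
rep('top',H);rep('scene',('yellow','red'))"
```

```text
t 12.3 pos [0.638  0.1039 0.405 ] rpy [ 3.141e+00  1.000e-03 -3.141e+00] w 0.0745 off [-0.1   4.51  0.11] turn 0.0 F [ 0.4 -0.2  0.2]
top red [417. 171.] 153 [ 0.685 -0.166  0.048] [ 0.682 -0.192  0.043] [ 0.69  -0.136  0.052]
top red [240. 196.] 565 [0.634 0.148 0.125] [0.609 0.127 0.105] [0.654 0.174 0.134]
top red [424. 198.] 349 [ 0.63  -0.163  0.121] [ 0.616 -0.19   0.002] [ 0.647 -0.148  0.128]
top yellow [361. 186.] 985 [ 0.634 -0.057  0.123] [ 0.603 -0.085  0.045] [ 0.688 -0.031  0.135]
top blue [76. 50.] 63 [0.631 0.198 0.635] [0.616 0.169 0.631] [0.644 0.227 0.638]
top blue [300. 198.] 543 [0.624 0.044 0.125] [0.599 0.022 0.116] [0.646 0.072 0.301]
scene yellow [277. 254.] 428 [ 0.655 -0.052  0.12 ] [ 0.645 -0.072  0.095] [ 0.666 -0.034  0.134]
scene yellow [289. 311.] 139 [ 0.687 -0.059  0.047] [ 0.683 -0.085  0.046] [ 0.69  -0.03   0.049]
scene red [390. 216.] 869 [0.652 0.141 0.115] [0.617 0.126 0.092] [0.664 0.169 0.131]
scene red [197. 267.] 249 [ 0.633 -0.163  0.121] [ 0.614 -0.177  0.116] [ 0.644 -0.147  0.126]
scene red [219. 336.] 204 [ 0.686 -0.164  0.047] [ 0.681 -0.19   0.045] [ 0.69  -0.135  0.049]
```

Yellow is home on the yellow peg. Next I move red from the green peg (centre y about 0.150) to the red peg (y -0.163).

Emit:
{"method": "send_rows", "body": {"motion": [{"offset": [-0.1,3,0],"turn": 0},{"offset": [-0.1,4.6,0],"turn": 0},{"offset": [-0.1,4.6,2],"turn": 0},{"offset": [-0.1,4.6,5],"turn": 0},{"offset": [-0.1,4.6,8],"turn": 0},{"offset": [-0.1,4.6,11],"turn": 0},{"offset": [-0.1,4.6,13],"turn": 0},{"offset": [-0.1,4.6,14],"turn": 0}], "hand": 0.6}}

```text
t: 13.2
eef_pos: [0.6387, 0.148, 0.2624]
ee_rot: [-3.14, -0.003, -3.141]
force: [-0.6, 0.6, -0.3]
width: 0.0702
```

Emit:
{"method": "send_rows", "body": {"motion": [{"offset": [0,0,0],"turn": 0},{"offset": [0,0,0],"turn": 0},{"offset": [0,0,0],"turn": 0},{"offset": [0,0,0],"turn": 0},{"offset": [0,0,0],"turn": 0},{"offset": [0,0,0],"turn": 0},{"offset": [0,0,0],"turn": 0},{"offset": [0,0,0],"turn": 0}], "hand": -1}}

```text
t: 14.0
eef_pos: [0.6396, 0.1488, 0.266]
ee_rot: [3.141, 0.002, -3.14]
force: [-0.8, 1.8, 6.3]
width: 0.0512
```

Emit:
{"method": "send_rows", "body": {"motion": [{"offset": [0.35,0,-1],"turn": 0},{"offset": [0.9,0,-2.5],"turn": 0},{"offset": [1.6,0,-4.4],"turn": 0},{"offset": [2.1,0,-5.8],"turn": 0},{"offset": [2.1,0,-8],"turn": 0},{"offset": [2.1,0,-10],"turn": 0},{"offset": [2.1,0,-10],"turn": 0}]}}

```text
t: 14.7
eef_pos: [0.6183, 0.1485, 0.3685]
ee_rot: [3.14, 0.004, -3.14]
force: [-0.3, 0.6, -1.6]
width: 0.0511
```

Emit:
{"method": "send_rows", "body": {"motion": [{"offset": [0,-4,0],"turn": 0},{"offset": [0,-8,0],"turn": 0},{"offset": [0,-12,0],"turn": 0},{"offset": [0,-16,0],"turn": 0},{"offset": [0,-20,0],"turn": 0},{"offset": [0,-24,0],"turn": 0},{"offset": [0.2,-28,0],"turn": 0},{"offset": [0.3,-31.3,0],"turn": 0}]}}

```text
t: 15.5
eef_pos: [0.6143, -0.1664, 0.3639]
ee_rot: [3.141, -0.002, 3.141]
force: [0.8, 0.6, -2.2]
width: 0.0511
```

```bash
python3 -c "
from h import *
to(.637,-.163,.1064)
rep('top',('red',));g=rep('scene',('red',)); cv2.imwrite('pics/c4.png',cv2.resize(g['frame'][120:370,140:460],None,fx=2.4,fy=2.4))
"
```

```text
t 15.5 pos [ 0.6143 -0.1664  0.3639] rpy [ 3.141e+00 -2.000e-03  3.141e+00] w 0.0511 off [-2.29  0.34  9.85] turn -0.0 F [ 0.8  0.6 -2.2]
top red [426. 174.] 104 [ 0.629 -0.136  0.276] [ 0.596 -0.189  0.044] [ 0.688 -0.124  0.383]
top red [427. 187.] 62 [ 0.617 -0.149  0.229] [ 0.595 -0.154  0.207] [ 0.63  -0.133  0.294]
top red [437. 209.] 161 [ 0.587 -0.166  0.217] [ 0.581 -0.184  0.208] [ 0.593 -0.15   0.221]
scene red [175. 213.] 1316 [ 0.626 -0.174  0.212] [ 0.603 -0.194  0.19 ] [ 0.637 -0.148  0.229]
scene red [197. 267.] 237 [ 0.634 -0.162  0.122] [ 0.615 -0.177  0.116] [ 0.643 -0.147  0.126]
scene red [219. 336.] 196 [ 0.686 -0.163  0.047] [ 0.681 -0.191  0.045] [ 0.69  -0.134  0.049]
```

View pics/c4.png

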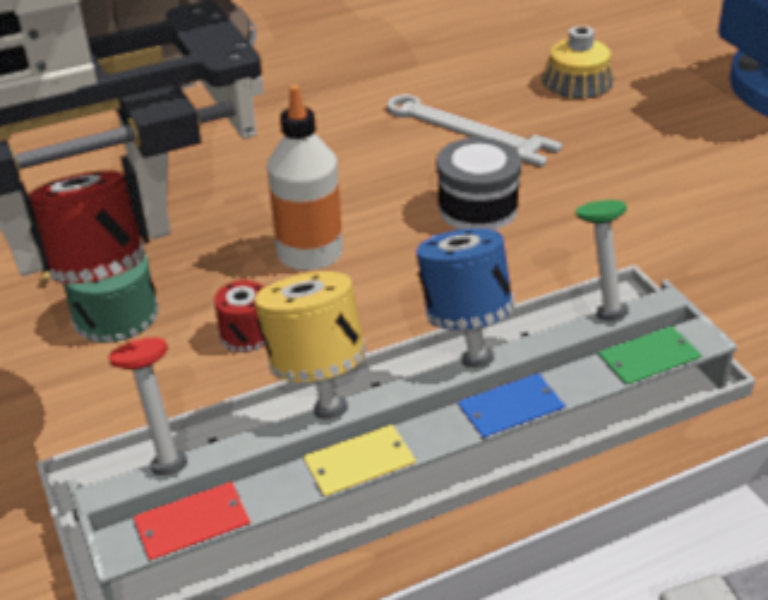

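Red is held tilted at (85,225), above and behind the red head at (138,352). Yellow is seated on its peg at (310,325). The arm is still settling, so I correct from the commanded y of about -0.1645.

Emit:
{"method": "send_rows", "body": {"motion": [{"offset": [0,0.15,0],"turn": 0},{"offset": [0,0.15,2.2],"turn": 0},{"offset": [0,0.15,4.1],"turn": 0},{"offset": [-0.6,0.15,5.6],"turn": 0},{"offset": [-1.1,0.15,7],"turn": 0},{"offset": [-1.6,0.15,8.4],"turn": 0},{"offset": [-2.1,0.15,9.8],"turn": 0},{"offset": [-2.15,0.15,10],"turn": 0}]}}

```text
t: 16.4
eef_pos: [0.6378, -0.1626, 0.2643]
ee_rot: [-3.141, -0.001, -3.14]
force: [-7.0, 5.1, 13.8]
width: 0.0512
```

Emit:
{"method": "send_rows", "body": {"motion": [{"offset": [0,0,0],"turn": 0},{"offset": [0,0,0],"turn": 0}]}}

```text
t: 16.6
eef_pos: [0.6374, -0.1628, 0.2644]
ee_rot: [-3.142, 0.0, -3.141]
force: [0.3, 1.1, -2.0]
width: 0.0513
```

Emit:
{"method": "send_rows", "body": {"motion": [{"offset": [0,0,0],"turn": 0},{"offset": [0,0,0],"turn": 0},{"offset": [0,0,0],"turn": 0},{"offset": [0,0,0],"turn": 0}], "hand": 0.6}}

```text
t: 17.0
eef_pos: [0.6369, -0.1631, 0.2648]
ee_rot: [-3.142, 0.0, -3.141]
force: [-0.2, -0.1, -0.3]
width: 0.0693
```

Emit:
{"method": "send_rows", "body": {"motion": [{"offset": [0,0,-2],"turn": 0},{"offset": [0,0,-5],"turn": 0},{"offset": [0,0,-9],"turn": 0},{"offset": [0,0,-13],"turn": 0},{"offset": [4,0,-14],"turn": 0},{"offset": [8,0,-14],"turn": 0},{"offset": [11,0,-14],"turn": 0},{"offset": [11,0,-14],"turn": 0}]}}

```text
t: 17.8
eef_pos: [0.5235, -0.1632, 0.4058]
ee_rot: [3.141, 0.001, -3.141]
force: [0.9, 0.3, 0.5]
width: 0.07
```

```bash
python3 -c "
from h import *
to(.440,-.1475,.03)
rep('top',('red',));g=rep('scene',('red',)); f=grab_frame('wrist');P=cloud(f); p=P[(P[...,2]>.042)&(P[...,2]<.055)&(abs(P[...,0]-.44)<.05)&(abs(P[...,1]+.147)<.05)]; print(len(p),np.percentile(p,[1,50,99],axis=0))
"
```

```text
t 17.8 pos [ 0.5235 -0.1632  0.4058] rpy [ 3.141e+00  1.000e-03 -3.141e+00] w 0.07 off [ 8.38  1.56 21.67] turn 0.0 F [0.9 0.3 0.5]
scene red [199. 277.] 1219 [ 0.648 -0.166  0.117] [ 0.609 -0.186  0.093] [ 0.66  -0.141  0.131]
scene red [219. 336.] 201 [ 0.686 -0.163  0.047] [ 0.682 -0.19   0.045] [ 0.69  -0.135  0.048]
5384 [[ 0.41032822 -0.17703569  0.04524466]
 [ 0.43918068 -0.14762403  0.04708359]
 [ 0.46970035 -0.11830295  0.04901764]]
```

Red is home on the red peg. The green saw's centre is (0.440, -0.1477), with its top at 0.047 against an expected 0.048, and an extent of about 60 mm that fits its 64 mm diameter. Picking it up.

Emit:
{"method": "send_rows", "body": {"motion": [{"offset": [4,0.8,0],"turn": 0},{"offset": [8.35,1.55,2],"turn": 0},{"offset": [8.35,1.55,6],"turn": 0},{"offset": [8.35,1.55,10],"turn": 0},{"offset": [8.35,1.55,13],"turn": 0},{"offset": [8.35,1.55,16],"turn": 0},{"offset": [8.35,1.55,16],"turn": 0}], "hand": 1}}

```text
t: 18.65
eef_pos: [0.4427, -0.1476, 0.2411]
ee_rot: [-3.141, -0.007, -3.141]
force: [-0.4, -0.3, 0.5]
width: 0.0877
```

Emit:
{"method": "send_rows", "body": {"motion": [{"offset": [0,0,2],"turn": 0},{"offset": [0,0,4],"turn": 0},{"offset": [0,0,5.5],"turn": 0},{"offset": [0,0,5.6],"turn": 0},{"offset": [0,0,5.6],"turn": 0}]}}

```text
t: 19.15
eef_pos: [0.4444, -0.1476, 0.1894]
ee_rot: [-3.141, 0.0, -3.14]
force: [-0.6, -1.2, 0.0]
width: 0.0875
```

Emit:
{"method": "send_rows", "body": {"motion": [{"offset": [0,0,0],"turn": 0},{"offset": [0,0,0],"turn": 0},{"offset": [0,0,0],"turn": 0},{"offset": [0,0,0],"turn": 0},{"offset": [0,0,0],"turn": 0},{"offset": [0,0,0],"turn": 0}], "hand": -1, "squeeze": 20}}

```text
t: 19.75
eef_pos: [0.4437, -0.1475, 0.1892]
ee_rot: [-3.142, 0.001, -3.14]
force: [-0.5, 2.1, 6.8]
width: 0.0644
```

Emit:
{"method": "send_rows", "body": {"motion": [{"offset": [0,0,-2],"turn": 0},{"offset": [0,0,-5],"turn": 0},{"offset": [0,0,-9],"turn": 0},{"offset": [0,0,-13],"turn": 0},{"offset": [0,0,-17],"turn": 0},{"offset": [0,0,-20],"turn": 0},{"offset": [0,0,-20],"turn": 0}]}}

```text
t: 20.45
eef_pos: [0.4442, -0.1478, 0.3929]
ee_rot: [-3.141, 0.008, -3.14]
force: [0.5, 0.6, -2.0]
width: 0.0641
```

```bash
python3 -c "
from h import *
to(.638,.152,.226)
"
```

```text
t 20.45 pos [ 0.4442 -0.1478  0.3929] rpy [-3.141  0.008 -3.14 ] w 0.0641 off [-19.41  29.95   0.93] turn 0.1 F [ 0.5  0.6 -2. ]
```

The grasp sits 4 mm ahead of the saw axis, so the tool goes to x = 0.642 over the green peg.

Emit:
{"method": "send_rows", "body": {"motion": [{"offset": [-2.7,4,0],"turn": 0},{"offset": [-5.4,8,0],"turn": 0},{"offset": [-8.1,12,0],"turn": 0},{"offset": [-10.8,16,0],"turn": 0},{"offset": [-13.5,20,0],"turn": 0},{"offset": [-16.2,24,0],"turn": 0},{"offset": [-18.5,27.5,0],"turn": 0},{"offset": [-19.8,29.95,0],"turn": 0}]}}

```text
t: 21.25
eef_pos: [0.6422, 0.1545, 0.3863]
ee_rot: [-3.141, -0.002, -3.14]
force: [-0.0, -0.2, -2.5]
width: 0.0644
```

Emit:
{"method": "send_rows", "body": {"motion": [{"offset": [0,0,0],"turn": 0},{"offset": [0,0,0],"turn": 0},{"offset": [0,0,0],"turn": 0}]}}

```text
t: 21.55
eef_pos: [0.6407, 0.1514, 0.3878]
ee_rot: [-3.141, -0.002, -3.141]
force: [0.5, -0.3, -1.7]
width: 0.0638
```

```bash
python3 -c "
from h import *
to(.642,.152,.115)
f=grab_frame('wrist'); g=grab_frame('scene'); cv2.imwrite('pics/c5.png',np.hstack([cv2.resize(f['frame'][100:400,180:460],(400,428)),cv2.resize(g['frame'][120:340,300:500],(390,428))]))
"
```

```text
t 21.55 pos [0.6407 0.1514 0.3878] rpy [-3.141e+00 -2.000e-03 -3.141e+00] w 0.0638 off [-0.15  0.07 11.38] turn 0.0 F [ 0.5 -0.3 -1.7]
```

View pics/c5.png

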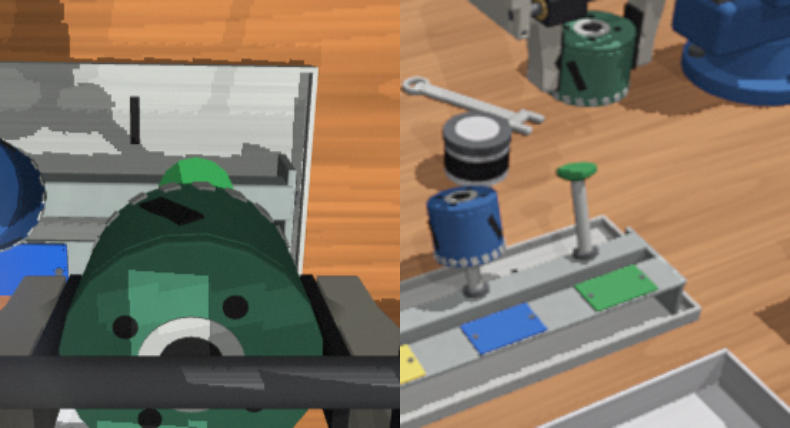

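Green is held upright and is centred over its head in y: head at (196,172), cap hole at (190,360). I lower it slowly and watch the force.

Emit:
{"method": "send_rows", "body": {"motion": [{"offset": [-0.1,0.05,3],"turn": 0},{"offset": [-0.1,0.05,6],"turn": 0},{"offset": [-0.1,0.05,8],"turn": 0},{"offset": [-0.1,0.05,9.5],"turn": 0},{"offset": [-0.1,0.05,10.5],"turn": 0},{"offset": [-0.1,0.05,11.1],"turn": 0},{"offset": [-0.1,0.05,11.1],"turn": 0},{"offset": [-0.1,0.05,11.1],"turn": 0}]}}

```text
t: 22.45
eef_pos: [0.6424, 0.1525, 0.2785]
ee_rot: [3.141, 0.001, -3.141]
force: [0.1, 0.8, -1.9]
width: 0.0645
```

Emit:
{"method": "send_rows", "body": {"motion": [{"offset": [0,0,0.1],"turn": 0},{"offset": [0,0,0.2],"turn": 0},{"offset": [0,0,0.3],"turn": 0},{"offset": [0,0,0.4],"turn": 0},{"offset": [0,0,0.5],"turn": 0},{"offset": [0,0,0.6],"turn": 0}], "hand": -1, "squeeze": 8}}

```text
t: 23.05
eef_pos: [0.6423, 0.1526, 0.2718]
ee_rot: [-3.142, 0.0, -3.141]
force: [-0.9, -0.7, 3.3]
width: 0.0646
```

```bash
python3 -c "
from h import *
to(.642,.152,.115)
f=grab_frame('wrist'); g=grab_frame('scene'); cv2.imwrite('pics/c6.png',np.hstack([cv2.resize(f['frame'][100:400,180:460],(400,428)),cv2.resize(g['frame'][120:340,300:500],(390,428))]))
"
```

```text
t 23.05 pos [0.6423 0.1526 0.2718] rpy [-3.142  0.    -3.141] w 0.0646 off [ 0.03 -0.06 -0.22] turn 0.1 F [-0.9 -0.7  3.3]
```

View pics/c6.png

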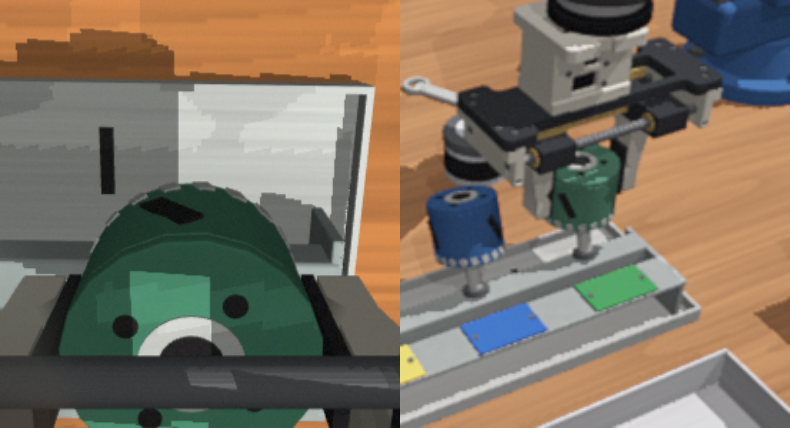

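Green is over the head, still upright, and contact is starting (3 N). I push on lightly so that it swings onto the head.

Emit:
{"method": "send_rows", "body": {"motion": [{"offset": [0,0,0.1],"turn": 0},{"offset": [0,0,0.2],"turn": 0},{"offset": [0,0,0.3],"turn": 0},{"offset": [0,0,0.4],"turn": 0},{"offset": [0,0,0.5],"turn": 0},{"offset": [0,0,0.5],"turn": 0}], "hand": -1, "squeeze": 5}}

```text
t: 23.75
eef_pos: [0.6433, 0.1528, 0.2681]
ee_rot: [3.141, 0.004, -3.14]
force: [2.9, -0.3, 6.2]
width: 0.0645
```

Emit:
{"method": "send_rows", "body": {"motion": [{"offset": [0,0,0],"turn": 0},{"offset": [0,0,0],"turn": 0},{"offset": [0,0,0],"turn": 0},{"offset": [0,0,0],"turn": 0},{"offset": [0,0,0],"turn": 0}], "hand": 0.8}}

```text
t: 24.25
eef_pos: [0.6421, 0.1525, 0.2664]
ee_rot: [-3.141, -0.0, -3.141]
force: [0.6, 0.4, -0.3]
width: 0.0786
```

Emit:
{"method": "send_rows", "body": {"motion": [{"offset": [0,0,-2],"turn": 0},{"offset": [0,0,-5],"turn": 0},{"offset": [0,0,-9],"turn": 0},{"offset": [0,0,-13],"turn": 0},{"offset": [4,0,-15],"turn": 0},{"offset": [8,0,-16],"turn": 0},{"offset": [12,0,-16],"turn": 0},{"offset": [16,0,-16],"turn": 0}]}}

```text
t: 25.05
eef_pos: [0.4807, 0.1521, 0.4269]
ee_rot: [3.141, 0.001, -3.141]
force: [-0.4, 0.9, 0.4]
width: 0.079
```

```bash
python3 -c "
from h import *
to(.642,.152,.115)
rep('top',('red','yellow','blue'))
g=rep('scene',()); P=cloud(g)
for y,n in ((.152,'green'),(.047,'blue'),(-.058,'yellow'),(-.163,'red')):
  q=P[(abs(P[...,1]-y)<.035)&(abs(P[...,0]-.635)<.04)&(P[...,2]>.07)&(P[...,2]<.16)]
  print(n,len(q),np.round(np.percentile(q,[1,99],axis=0),3))
cv2.imwrite('pics/c7.png',cv2.resize(g['frame'][120:370,140:460],None,fx=2.4,fy=2.4))
"
```

```text
t 25.05 pos [0.4807 0.1521 0.4269] rpy [ 3.141e+00  1.000e-03 -3.141e+00] w 0.079 off [-16.12  -0.03  15.3 ] turn 0.0 F [-0.4  0.9  0.4]
top red [417. 171.] 156 [ 0.685 -0.164  0.048] [ 0.682 -0.192  0.042] [ 0.689 -0.136  0.052]
top red [424. 199.] 596 [ 0.629 -0.159  0.124] [ 0.605 -0.188  0.091] [ 0.65  -0.139  0.133]
top yellow [361. 186.] 1019 [ 0.634 -0.058  0.123] [ 0.603 -0.087  0.008] [ 0.689 -0.031  0.134]
top blue [301. 184.] 786 [0.637 0.047 0.125] [0.608 0.022 0.044] [0.689 0.072 0.135]
green 1372 [[0.612 0.12  0.085]
 [0.675 0.18  0.137]]
blue 1437 [[0.608 0.019 0.083]
 [0.67  0.071 0.134]]
yellow 1706 [[ 0.603 -0.088  0.084]
 [ 0.668 -0.031  0.134]]
red 1574 [[ 0.605 -0.188  0.072]
 [ 0.663 -0.139  0.132]]
```

View pics/c7.png

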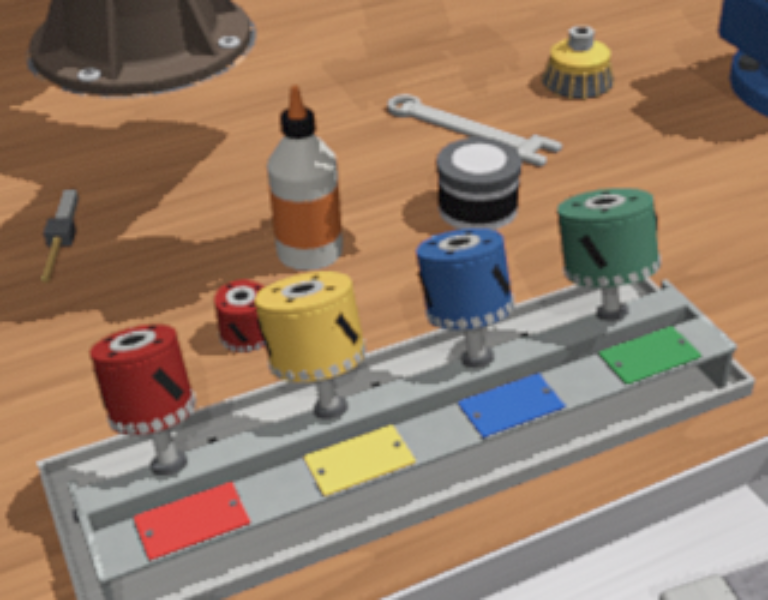

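All four saws hang on the pegs of their own colour: red (140,380), yellow (310,325), blue (465,280) and green (608,240). The oil bottle and tin look unmoved. As a last check I fit a plane to each cap to see whether it lies flat on its head.

```bash
python3 -c "
from h import *
s=get_state(); print(s['t'],np.round(s['force'],1))
n0=np.array([-np.sin(np.radians(20)),0,np.cos(np.radians(20))])
Q={n:cloud(grab_frame(n)) for n in('top','scene')}
for y,x,n in ((.152,.635,'green'),(.047,.634,'blue'),(-.058,.633,'yellow'),(-.163,.632,'red')):
  o=np.array([x,y,.120])
  for k,P in Q.items():
    q=P[(np.linalg.norm((P-o)-((P-o)@n0)[...,None]*n0,axis=-1)<.022)&(P[...,2]>.1)&(P[...,2]<.16)]
    for _ in range(4):
      c=q.mean(0); nn=np.linalg.svd(q-c,full_matrices=False)[2][2]; nn*=np.sign(nn[2]); r=(q-c)@nn; q=q[abs(r)<max(.0015,2*r.std())]
    print(n,k,len(q),'angle to peg',round(float(np.degrees(np.arccos(nn@n0))),1),'height over seat mm',round(float((c-o)@n0*1000),1))
P=Q['top']; f=np.load('pics/top0.npy',allow_pickle=True).item(); A=cloud(f)
for u,v in((233,312),(320,317)): print(np.round(A[v,u],3),np.round(P[v,u],3))
"
```

```text
25.15 [0.7 1.  1.4]
green top 478 angle to peg 0.4 height over seat mm 6.5
green scene 180 angle to peg 0.5 height over seat mm 6.8
blue top 453 angle to peg 0.5 height over seat mm 6.7
blue scene 206 angle to peg 0.7 height over seat mm 7.0
yellow top 483 angle to peg 0.6 height over seat mm 7.3
yellow scene 244 angle to peg 0.9 height over seat mm 7.2
red top 478 angle to peg 0.6 height over seat mm 7.5
red scene 820 angle to peg 75.3 height over seat mm -6.5
[0.443 0.165 0.053] [0.443 0.165 0.051]
[0.429 0.014 0.136] [0.429 0.014 0.139]
```

```bash
python3 -c "
from station import *
print(job_done())"
```

```text
the job is handed in; nothing more can be done
None
```

All four saws now hang on the pegs of their own colour, and I handed the job in at about 25 s of the 120 s allowed. I moved red to the free green peg, yellow to its own peg, red on to the red peg, and then green from the bench to the green peg. Blue was already on its own peg, so I left it alone.

**Seating:** Plane fits in the top view put every cap within 0.6° of its peg's axis. All four sit 6.5–7.5 mm above the seat. The cap is 5 mm thick, so this is about 2 mm high, but the untouched blue saw reads the same (6.7 mm). I put the difference down to calibration.

**Failed check:** The scene-view fit for red came out at 75°, apparently because it caught the saw's side wall instead of its cap. I did not repeat it. For red I relied on the top-view fit, the cap height seen in both views, and the picture.

**Bystanders and forces:** The oil bottle and paste tin read within 3 mm of where they started. The highest wrist force reported at the end of a move was about 16 N, and the gripper was clear of everything at hand-in.

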